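Clear the keyboard and shut the laptop

ROBOT

A 6-joint arm with a two-finger parallel gripper is mounted at the origin on the work surface. World frame = base frame: x ahead of the robot, y to its left, z up, the work surface at z = 0. Lengths are in m, angles in rad, forces in N, time in s.
With the tool pointing down it reaches from about 0.4 to 0.825 m from the base axis. Payload 7 kg.
Tool frame: the origin (TCP) lies midway between the tips of the shut fingers; the grasp point (between the pads) lies hold_point_z behind it (hold_point_z is the distance from the TCP to the grasp point, in m); z points along the fingers, y is the line along which they close (so a half turn about z gives the same grasp; the last joint's range is limited). The gripper opens to 88 mm and grips with 3 to 60 N. Pads are 19 mm wide; open, the fingers measure 130 mm over their backs; the gripper's body (78 mm by 193 mm) begins 47 mm behind the grasp point.
Start: joints at [-0.92, 0.359, 0.012, 0, -1.224, -0.288], TCP at [0.24, -0.631, 0.227] pointing down, gripper open.
Joint ranges: [-3.07, 3.07], [-1.43, 2.12], [-1.02, 1.25], [-3.03, 1.67], [-3.05, -0], [-3.03, 3.03]. Speed limits (rad/s): [2.39, 2.39, 3.01, 3.14, 3.14, 3.14].

INTERFACE

Orientations are given as [roll, pitch, yaw] about the fixed x, y, z axes, in that order (R = Rz(yaw) Ry(pitch) Rx(roll)).
In Python, from station import * gives the robot as it stands.
- The arm moves only by the tool apply_moves, never from a script. Its argument "steps" is a list of rows, each an object with "translation": the shift along the world's x, y, z scaled (see below), a list of three; "rotation": the turn, a rotation vector about the world's x, y, z scaled (see below), a list of three. A call has exactly 10 rows; each row is the pose to reach, as a shift and turn from the pose commanded when the call began; what a row does not reach only later rows make up. The controller multiplies each number of a shift by 250 mm and each number of a turn by 30 degrees. A row lasts 1/12 s, in which the tool goes at most 41.7 mm and 7.16 degrees, less where a joint would pass 70% of its speed; a pose out of reach is approached as far as the arm can. A call with a number of a shift or a turn outside -1 to 1 is refused whole. A call with a gripper value outside its range is refused whole. "jaw" is the closure, from -1 (fully open) to 1 (shut), so that 0 is half open, set as the call begins (left out, the last holds). The fingers move at their own pace and stop on an object; "newtons" is the grip in N (left out, the last holds). Time passes only in rows, so rows that repeat a pose let the fingers close, or fill a call up. It gives the time, the measured TCP pose, the force, the opening and the grip force at its end, in the units of the state.
- get_state(): the state, without advancing time (a new reading comes with each control period).
- grab_frame(name): name is "scene" or "top" or "wrist"; returns the picture (400x640x3 uint8, blue, green, red); there is no depth.
- camera_model(name): a dict with "fx", "fy", "cx", "cy" (pixels), "xyz" and "rotation" of the camera in the world. Camera axes: x right, y down, z forward; pixel columns grow to the right and rows downward; lengths in m; the calibration is good to about 2 mm. A picture is of the moment at which its call begins: read the wrist's pose just before it. camera_model takes no time and is no camera call; for the wrist camera it gives the pose at the moment of the call.
- job_done(): hands the job in; it is judged then, once.
The state is a dict: "t": time; "q": joint angles; "qd": joint speeds; "joint_efforts": joint torques, N m; "eef_pos": TCP position; "ee_rot": TCP orientation; "force": force on the tool from outside, world axes, zero at the start; "moment": the same for the moment, N m; "width": finger opening in m; "gripper_force": force on a finger pad.
Only numpy, scipy, OpenCV 4.12 (cv2) and the standard library are available. Lean on these libraries where they do the work, as an engineer would, in place of code of your own. Each camera call takes 0.05 s, during which the arm holds its last target. There are 200 camera calls.

TASK

Somebody left a pen and a rapid-test cassette lying on the open laptop's keyboard. Put the pen flat in the open part of the pen tray and the cassette flat in the steel test tray, and only then shut the laptop's lid fully home, gently and without slamming it. Do not let the lid press on either of them, and leave the mouse, the stamp, the gel bottle and the pen pot standing where they are.

Things in the scene. Friction and masses are not known exactly. Their poses are not given: they have to be found in the camera images.
- laptop: black laptop base, fixed to the bench: 195 deep (its x) x 300 wide (its y) x 16 thick; origin at the centre of its underside on the bench. Its flat top (keyboard), 16 mm above the origin, carries the pen and the cassette. Its x axis points from the front edge (towards the robot) to the hinged far edge; the lid stands up along the far edge.
- lid (a joint): angle of the laptop's lid in rad: 0 is shut flat on the base, 1.57 upright, more leans back, stop at 2.2. The stiff hinge holds the lid at any angle (friction 0.5 N m; about 1 to 4 N at the free edge moves it) and it neither falls nor springs; press it down to the stop at 0.
- lid_hinge (a point): middle of the lid's hinge line, which runs along the laptop's y, 97.5 mm along x and 17.5 mm up from the laptop's origin. The lid reaches 195 mm from the hinge, is 300 wide and 8 thick; its screen face lies in the plane through the hinge line, and its back is 8 mm from that plane. Shut, its back is 25.5 mm above the bench.
- lid_edge (a point): middle of the lid's free edge, half-way through its thickness, 195 mm from the hinge
- pen_center (a point): middle of the aluminium ball-point pen: barrel 12 x 12 with rounded corners, 138 long overall along its x axis (z up); it lies on the keyboard, centre 6 mm above it. 20 g, does not roll.
- test_center (a point): middle of the white plastic rapid-test cassette: flat, 78 (its x) x 26 (its y) x 8 thick; it lies on the keyboard, centre 4 mm above it. About 15 g.
- pen_tray_floor (a point): middle of the floor of the open part of the pen tray, 3 mm above the bench. The tray is white plastic, fixed, 210 (x) x 110 (y), walls 3 thick and 22 high over the bench. The open part is 204 (x) x 78 (y); beyond a divider on its +y side is a narrow part filled with a ruler and pencils. x and y are along the tray's sides.
- test_tray_floor (a point): point on the floor of the steel test tray, 3 mm above the bench and 35 mm towards -x from the tray's middle: centre of its free part. The tray is fixed, 200 (x) x 130 (y), walls 3 thick and 22 high. An older, identical cassette lies across it at the +x end, its centre 100 mm (give or take 5) along x from this point; it may be nudged. x and y are along the tray's sides.
- mouse: grey computer mouse, 104 (x) x 60 (y), 34 high mm; origin at the centre of its underside; not to be disturbed
- stamp: small black self-inking stamp, 50 x 32 foot, 70 high mm; origin at the centre of its underside; not to be disturbed
- gel: hand-gel bottle, 52 across, 130 high mm; origin at the centre of its underside; not to be disturbed
- pen_cup: white ceramic pot of pens and scissors, 80 across, pot 100 and pens 155 high mm; origin at the centre of its underside; not to be disturbed

How it is judged:
On the way, in this order (a step that is already met when the one before it is completed fails the run):
1. pen and cassette lie released in their own trays, with the lid still open (x of pen_center in the frame of pen_tray_floor between -0.06 and 0.06 m and y of pen_center in the frame of pen_tray_floor between -0.04 and 0.04 m and z of pen_center in the frame of pen_tray_floor below 0.0125 m and x of test_center in the frame of test_tray_floor between -0.065 and 0.13 m and y of test_center in the frame of test_tray_floor between -0.06 and 0.06 m and z of test_center in the frame of test_tray_floor below 0.0145 m and contact force between each of pen, test and the fingers below 0.05 N and value of joint lid above 0.6 rad), for 0.2 s.
2. the lid is fully shut (value of joint lid below 0.04 rad), for 0.2 s.
At the end, for the whole second after the job is handed in: Pen flat in the open part of the pen tray (centre within 60 mm in x, 40 mm in y of the middle, at most 12.5 mm above the floor), cassette flat within the steel tray's walls (centre at most 14.5 mm above the floor), both released and at rest; lid within 0.04 rad of shut (x of pen_center in the frame of pen_tray_floor between -0.06 and 0.06 m and y of pen_center in the frame of pen_tray_floor between -0.04 and 0.04 m and z of pen_center in the frame of pen_tray_floor below 0.0125 m and x of test_center in the frame of test_tray_floor between -0.065 and 0.13 m and y of test_center in the frame of test_tray_floor between -0.06 and 0.06 m and z of test_center in the frame of test_tray_floor below 0.0145 m and contact force between each of pen, test and the fingers below 0.05 N and value of joint lid below 0.04 rad and linear speed of each of pen, test below 0.02 m/s); the robot touches nothing.
It fails at once if the lid is slammed (closes faster than 2.5 rad/s) (velocity of joint lid below -2.5 rad/s).
It fails at once if the lid presses on the pen or the cassette (over 2 N) (contact force between lid and pen above 2 N or contact force between lid and test above 2 N).
It fails at once if a bystander is moved by more than 30 mm (distance of any of mouse, stamp, gel, pen_cup from where it was at the start of the episode above 0.03 m).
It also fails if it takes over 72 s, if anything falls off the work surface, if the arm or the gripper's body presses on something with over 40 N, if the wrist force passes 120 N, or if a joint passes its speed limit or range.

## Working session

There is one attempt and no reset: what is moved stays moved. The work goes in short steps, Python scripts to look and compute and a tool call to move; the robot and the scene stay as the last step left them, time stands still between calls to the robot, and variables do not carry over. Pictures are saved under pics/ and viewed, at most 10 in all, crops included, and the job is handed in when it is done.

Besides the shell and the picture viewer there is one more tool, called by a JSON object that holds its "api" and its "payload". apply_moves: Moves the arm, as the interface text tells. Shifts and turns lie within -1 to 1; 1 stands for 250 mm of shift or 30 degrees of turn. Its arguments: {"type":"object","properties":{"steps":{"type":"array"},"jaw":{"type":"number"},"newtons":{"type":"number"}},"required":["steps"]}

```bash
mkdir -p pics; python3 - <<'E'
from station import *
import cv2
for n in("top","scene"):
    cv2.imwrite(f"pics/{n}0.png",grab_frame(n)); print(n,camera_model(n))
print(get_state())
E
```

```text
top {'fx': 444.44120218256904, 'fy': 444.44120218256904, 'cx': 324.97114009377344, 'cy': 198.26289755089996, 'xyz': array([0.40610785, 0.01472282, 1.04830966]), 'rotation': array([-2.98353465e+00, -2.67449579e-03, -1.56160509e+00])}
scene {'fx': 373.05379117532823, 'fy': 373.05379117532823, 'cx': 318.19181168789333, 'cy': 196.44197852765424, 'xyz': array([ 1.21206054, -0.19001733,  0.89735492]), 'rotation': array([-2.45154769,  0.00400469,  1.2570199 ])}
{'t': 0.1, 'q': array([-9.19920387e-01,  3.59314538e-01,  1.11426268e-02, -3.09984378e-04,
       -1.22413126e+00, -2.88099510e-01]), 'qd': array([-2.39917646e-06, -1.50414485e-03,  1.12380620e-03,  1.71395169e-03,
       -4.77844406e-04, -4.04573442e-04]), 'joint_efforts': array([-4.51554341e-03, -5.84161878e+01,  2.93746662e+01,  7.01562256e+00,
        1.00647920e-02, -5.99026475e-05]), 'eef_pos': array([ 0.23934681, -0.63065415,  0.22571319]), 'ee_rot': array([ 3.14006510e+00, -1.48770374e-04, -2.77892165e+00]), 'force': array([-0.1836216 ,  0.27472659, -1.10367828]), 'moment': array([ 0.01211014, -0.03605932, -0.02551161]), 'gripper_force': 0.0, 'width': 0.08754595939124142}
```

View pics/top0.png

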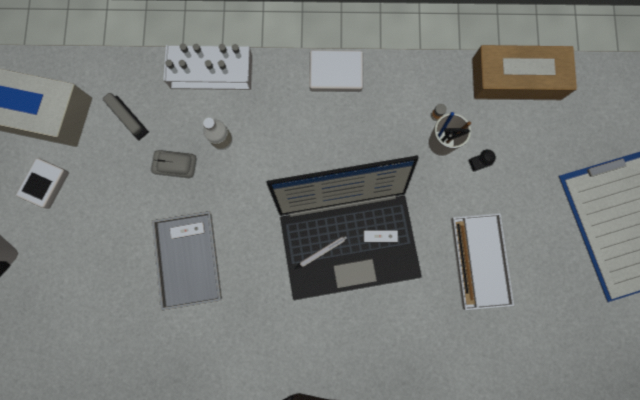

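View pics/scene0.png

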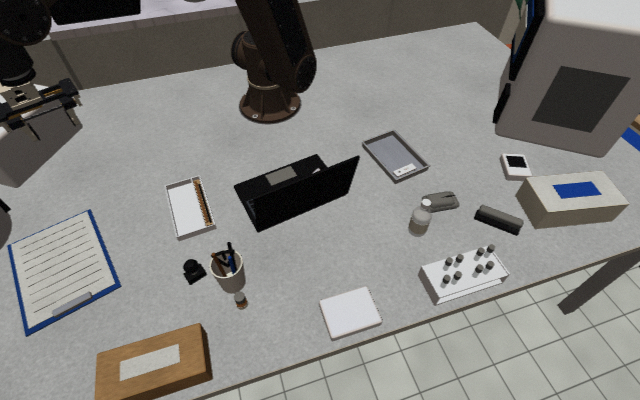

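The top view shows the laptop around (350,245), the pen from (297,266) to (346,238) and the cassette at (380,237). The pen tray's open part is at about (488,262). The steel tray is at about (188,260), with the old cassette at (187,230). Next I cast rays.

```bash
cat > h.py <<'E'
from station import *
import numpy as np, cv2
from scipy.spatial.transform import Rotation as R
def ray(cam,px,z):
    d=R.from_euler('xyz',cam['rotation']).as_matrix()@np.array([(px[0]-cam['cx'])/cam['fx'],(px[1]-cam['cy'])/cam['fy'],1])
    return cam['xyz']+d*(z-cam['xyz'][2])/d[2]
def blobs(img,roi,thr,amin,lo=True):
    x0,y0,x1,y1=roi
    g=cv2.cvtColor(img,cv2.COLOR_BGR2GRAY)[y0:y1,x0:x1]
    m=(g>thr).astype(np.uint8)
    cs,_=cv2.findContours(m,cv2.RETR_EXTERNAL,cv2.CHAIN_APPROX_NONE)
    return [c+np.array([x0,y0]) for c in cs if cv2.contourArea(c)>amin]
def rect(cam,c,z):
    w=np.array([ray(cam,p[0],z)[:2] for p in c],np.float32)*1000
    (cx,cy),(a,b),t=cv2.minAreaRect(w)
    if b>a:a,b,t=b,a,t+90
    return np.round([cx,cy,a,b,(t+90)%180-90],1)
E
python3 - <<'E'
from h import *
im=cv2.imread('pics/top0.png');cam=camera_model('top')
for n,roi,thr,z in(("pen/test",(290,228,408,272),100,.024),):
    for c in blobs(im,roi,thr,30): print(n,rect(cam,c,z),cv2.boundingRect(c))
for n,pts,z in(("laptop front",[(294,298),(421,277)],.016),("hinge",[(281,215),(407,197)],.0175),("lid edge top",[(268,181),(417,157)],.2),
 ("pentray",[(454,217),(500,214),(512,305),(467,309)],.022),("testtray",[(155,219),(211,213),(220,298),(164,307)],.022),("pen ends",[(296,266),(347,238)],.022),("gel,mouse,stamp,cup",[(213,135),(174,163),(482,160),(453,132)],.03)):
    print(n,[np.round(ray(cam,p,z)[:2]*1000) for p in pts])
big=cv2.resize(im[140:320,140:520],None,fx=2.1,fy=2.1,interpolation=cv2.INTER_CUBIC)
cv2.imwrite('pics/topcrop.png',big)
E
```

```text
pen/test [414.9 -54.   86.6  24.8 -89.5] (335, 260, 39, 12)
pen/test [447.3  16.7 119.2  12.  -58. ] (300, 237, 46, 29)
pen/test [ 483.8 -115.3   76.5   25.3  -89.5] (364, 230, 34, 12)
laptop front [array([341.,  82.]), array([ 390., -208.])]
hinge [array([530., 116.]), array([ 575., -179.])]
lid edge top [array([574., 125.]), array([ 625., -166.])]
pentray [array([ 528., -287.]), array([ 537., -394.]), array([ 330., -410.]), array([ 320., -309.])]
testtray [array([517., 407.]), array([532., 278.]), array([340., 248.]), array([319., 373.])]
pen ends [array([413.,  78.]), array([477., -38.])]
gel,mouse,stamp,cup [array([718., 281.]), array([649., 369.]), array([ 663., -355.]), array([ 731., -290.])]
```

View pics/topcrop.png

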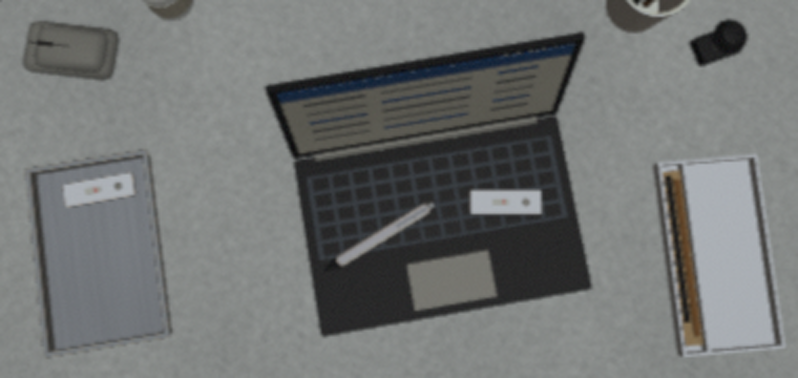

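{"api": "apply_moves", "payload": {"jaw": -1, "newtons": 10, "steps": [{"translation": [0.05, 0.12, 0], "rotation": [0, 0, 0.12]}, {"translation": [0.1, 0.24, 0], "rotation": [0, 0, 0.24]}, {"translation": [0.15, 0.36, 0], "rotation": [0, 0, 0.36]}, {"translation": [0.2, 0.48, 0], "rotation": [0, 0, 0.48]}, {"translation": [0.25, 0.6, 0], "rotation": [0, 0, 0.6]}, {"translation": [0.3, 0.7, 0], "rotation": [0, 0, 0.7]}, {"translation": [0.35, 0.8, 0], "rotation": [0, 0, 0.8]}, {"translation": [0.4, 0.9, 0], "rotation": [0, 0, 0.9]}, {"translation": [0.42, 0.97, 0], "rotation": [0, 0, 0.97]}, {"translation": [0.44, 1, 0], "rotation": [0, 0, 1]}]}}

```text
t: 0.93
eef_pos: [0.3498, -0.379, 0.2266]
ee_rot: [3.141, 0.0, -2.252]
force: [0.7, -0.6, 0.3]
width: 0.0877
gripper_force: 0.0
```

{"api": "apply_moves", "payload": {"steps": [{"translation": [0.05, 0.12, 0], "rotation": [0, 0, 0.12]}, {"translation": [0.1, 0.24, 0], "rotation": [0, 0, 0.24]}, {"translation": [0.15, 0.36, 0], "rotation": [0, 0, 0.36]}, {"translation": [0.2, 0.48, 0], "rotation": [0, 0, 0.48]}, {"translation": [0.25, 0.6, 0], "rotation": [0, 0, 0.6]}, {"translation": [0.3, 0.7, 0], "rotation": [0, 0, 0.7]}, {"translation": [0.35, 0.8, 0], "rotation": [0, 0, 0.8]}, {"translation": [0.4, 0.9, 0], "rotation": [0, 0, 0.9]}, {"translation": [0.42, 0.97, 0], "rotation": [0, 0, 0.97]}, {"translation": [0.44, 1, 0], "rotation": [0, 0, 1]}]}}

```text
t: 1.77
eef_pos: [0.4601, -0.1294, 0.2264]
ee_rot: [3.141, 0.0, -1.729]
force: [-0.5, -0.2, -0.3]
width: 0.0876
gripper_force: 0.0
```

```bash
python3 - <<'E'
from h import *
import station
print(getattr(station,'hold_point_z',None),[n for n in dir(station) if n[0]!='_'][:40])
s=get_state();print(s['t'],s['eef_pos'],np.degrees(s['ee_rot']),s['force'])
cam=camera_model('wrist');im=grab_frame('wrist');cv2.imwrite('pics/w1.png',im);print(cam)
for c in blobs(im,(0,0,640,400),120,300): print(rect(cam,c,.024),cv2.boundingRect(c))
E
```

```text
0.0188 ['Unreachable', 'camera_model', 'get_state', 'grab_frame', 'hold_point_z', 'job_done']
1.7667 [ 0.46007315 -0.12940684  0.22640789] [ 1.79986002e+02  1.02672215e-02 -9.90406876e+01] [-0.51541743 -0.18079652 -0.33139488]
{'fx': 349.4301922484907, 'fy': 349.4301922484907, 'cx': 316.4581759865563, 'cy': 199.32549078059756, 'xyz': array([ 0.44798482, -0.2010285 ,  0.38407148]), 'rotation': array([ 2.86830039e+00, -1.68306009e-03,  2.98406352e+00])}
[427.2  47.1  48.9  12.3 -56.8] (350, 303, 32, 27)
[397.8 -59.2  87.3  48.3 -79.5] (349, 184, 59, 84)
[ 652.6 -109.7  149.9   71.6   13.7] (67, 163, 141, 88)
[ 481.8 -116.    78.3   26.4  -89.2] (279, 151, 36, 74)
[ 741.6 -268.6   69.2   14.2   67.3] (0, 40, 16, 74)
[ 449.4 -153.5  699.2  274.5   -9. ] (0, 0, 640, 271)
```

View pics/w1.png

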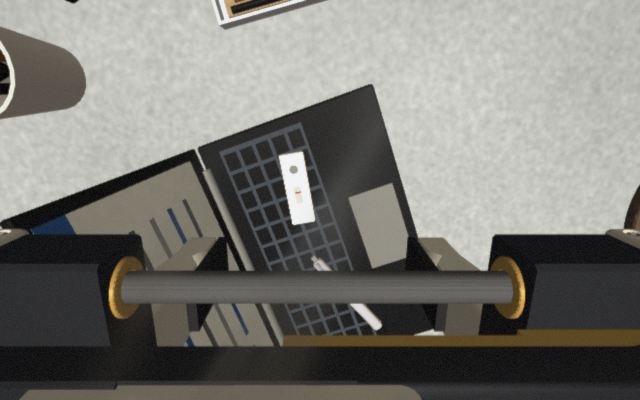

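The wrist view shows the cassette clearly, at about (297,188) px, world (482, -116) mm with yaw -89°. I go down 22 mm on the robot side of it, so the gripper body clears the lid. The far finger will pull the cassette in.

{"api": "apply_moves", "payload": {"steps": [{"translation": [0, 0.02, -0.13], "rotation": [0, 0, 0.08]}, {"translation": [0, 0.04, -0.27], "rotation": [0, 0, 0.16]}, {"translation": [0, 0.055, -0.4], "rotation": [0, 0, 0.24]}, {"translation": [0, 0.055, -0.53], "rotation": [0, 0, 0.32]}, {"translation": [0, 0.055, -0.64], "rotation": [0, 0, 0.32]}, {"translation": [0, 0.055, -0.72], "rotation": [0, 0, 0.32]}, {"translation": [0, 0.055, -0.77], "rotation": [0, 0, 0.32]}, {"translation": [0, 0.055, -0.81], "rotation": [0, 0, 0.32]}, {"translation": [0, 0.055, -0.83], "rotation": [0, 0, 0.32]}, {"translation": [0, 0.055, -0.83], "rotation": [0, 0, 0.32]}]}}

```text
t: 2.65
eef_pos: [0.4587, -0.1181, 0.0179]
ee_rot: [3.139, -0.0, -1.566]
force: [-0.1, 0.1, 1.1]
width: 0.0875
gripper_force: 0.0
```

{"api": "apply_moves", "payload": {"jaw": 1, "newtons": 12, "steps": [{"translation": [0, 0, 0], "rotation": [0, 0, 0]}, {"translation": [0, 0, 0], "rotation": [0, 0, 0]}, {"translation": [0, 0, 0], "rotation": [0, 0, 0]}, {"translation": [0, 0, 0], "rotation": [0, 0, 0]}, {"translation": [0, 0, 0], "rotation": [0, 0, 0]}, {"translation": [0, 0, 0], "rotation": [0, 0, 0]}, {"translation": [0, 0, 0], "rotation": [0, 0, 0]}, {"translation": [0, 0, 0], "rotation": [0, 0, 0]}, {"translation": [0, 0, 0], "rotation": [0, 0, 0]}, {"translation": [0, 0, 0], "rotation": [0, 0, 0]}]}}

```text
t: 3.48
eef_pos: [0.4595, -0.1173, 0.0191]
ee_rot: [3.142, -0.0, -1.564]
force: [0.3, 0.6, -0.4]
width: 0.0266
gripper_force: 0.1
```

{"api": "apply_moves", "payload": {"steps": [{"translation": [0, 0, 0], "rotation": [0, 0, 0]}, {"translation": [0, 0, 0], "rotation": [0, 0, 0]}, {"translation": [0, 0, 0], "rotation": [0, 0, 0]}, {"translation": [0, 0, 0.05], "rotation": [0, 0, 0]}, {"translation": [-0.03, 0, 0.12], "rotation": [0, 0, 0]}, {"translation": [-0.08, 0, 0.2], "rotation": [0, 0, 0]}, {"translation": [-0.14, 0.04, 0.27], "rotation": [0, 0, 0]}, {"translation": [-0.2, 0.12, 0.32], "rotation": [0, 0, 0]}, {"translation": [-0.24, 0.22, 0.34], "rotation": [0, 0, 0]}, {"translation": [-0.27, 0.32, 0.34], "rotation": [0, 0, 0]}]}}

```text
t: 4.32
eef_pos: [0.3916, -0.0368, 0.1053]
ee_rot: [-3.139, 0.001, -1.566]
force: [0.3, -0.6, 0.1]
width: 0.0257
gripper_force: 12.0
```

{"api": "apply_moves", "payload": {"steps": [{"translation": [0, 0.12, 0], "rotation": [0, 0, 0.03]}, {"translation": [0, 0.25, 0], "rotation": [0, 0, 0.06]}, {"translation": [0, 0.38, 0], "rotation": [0, 0, 0.1]}, {"translation": [0, 0.5, 0], "rotation": [0, 0, 0.14]}, {"translation": [0, 0.62, 0], "rotation": [0, 0, 0.18]}, {"translation": [0, 0.74, 0], "rotation": [0, 0, 0.22]}, {"translation": [0, 0.84, 0], "rotation": [0, 0, 0.26]}, {"translation": [0, 0.92, 0], "rotation": [0, 0, 0.28]}, {"translation": [0, 0.97, 0], "rotation": [0, 0, 0.28]}, {"translation": [0, 1, 0], "rotation": [0, 0, 0.28]}]}}

```text
t: 5.15
eef_pos: [0.3919, 0.2139, 0.1039]
ee_rot: [3.141, -0.0, -1.417]
force: [0.3, 0.2, -0.1]
width: 0.0257
gripper_force: 12.0
```

```bash
python3 - <<'E'
from h import *
s=get_state();print(s['t'],s['eef_pos'],np.degrees(s['ee_rot']),s['width'],s['gripper_force'])
cam=camera_model('wrist');im=grab_frame('wrist');t=grab_frame('top')
cv2.imwrite('pics/w2.png',np.hstack([cv2.resize(im,(400,250)),cv2.resize(t[150:350,100:420],(400,250))]))
E
```

```text
5.15 [0.39191104 0.21385834 0.10391304] [ 1.79987362e+02 -1.10340492e-02 -8.11722063e+01] 0.025701868219867457 11.999913454055786
```

View pics/w2.png

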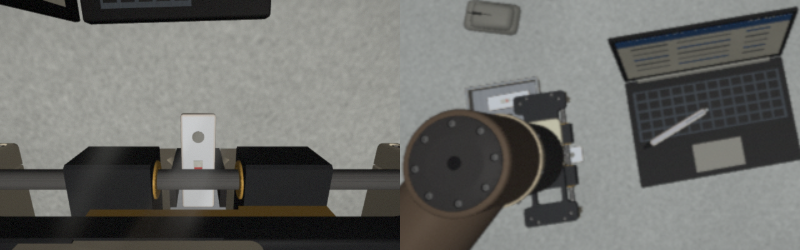

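The wrist half of the picture shows the cassette held between the fingers; the top half shows the arm just short of the steel tray. I move over the tray and go down.

{"api": "apply_moves", "payload": {"steps": [{"translation": [0, 0.1, 0], "rotation": [0, 0, 0]}, {"translation": [0, 0.22, 0], "rotation": [0, 0, 0]}, {"translation": [0, 0.33, 0], "rotation": [0, 0, 0]}, {"translation": [0, 0.41, -0.05], "rotation": [0, 0, 0]}, {"translation": [0, 0.424, -0.15], "rotation": [0, 0, 0]}, {"translation": [0, 0.424, -0.24], "rotation": [0, 0, 0]}, {"translation": [0, 0.424, -0.31], "rotation": [0, 0, 0]}, {"translation": [0, 0.424, -0.35], "rotation": [0, 0, 0]}, {"translation": [0, 0.424, -0.375], "rotation": [0, 0, 0]}, {"translation": [0, 0.424, -0.385], "rotation": [0, 0, 0]}]}}

```text
t: 6.08
eef_pos: [0.3921, 0.3177, 0.0073]
ee_rot: [3.141, -0.001, -1.418]
force: [0.6, -0.4, 0.1]
width: 0.0255
gripper_force: 12.0
```

{"api": "apply_moves", "payload": {"jaw": 0, "steps": [{"translation": [0, 0, 0], "rotation": [0, 0, 0]}, {"translation": [0, 0, 0], "rotation": [0, 0, 0]}, {"translation": [0, 0, 0], "rotation": [0, 0, 0]}, {"translation": [0, 0, 0], "rotation": [0, 0, 0]}, {"translation": [0, 0, 0], "rotation": [0, 0, 0]}, {"translation": [0, 0, 0.05], "rotation": [0, 0, 0]}, {"translation": [0, 0, 0.15], "rotation": [0, 0, 0]}, {"translation": [0, 0, 0.27], "rotation": [0, 0, 0]}, {"translation": [0, 0, 0.4], "rotation": [0, 0, 0]}, {"translation": [0, 0, 0.5], "rotation": [0, 0, 0]}]}}

```text
t: 6.92
eef_pos: [0.3923, 0.319, 0.1355]
ee_rot: [-3.14, 0.001, -1.417]
force: [1.3, 0.7, -0.5]
width: 0.044
gripper_force: 0.0
```

{"api": "apply_moves", "payload": {"jaw": -1, "steps": [{"translation": [0, -0.1, 0], "rotation": [0, 0, 0.08]}, {"translation": [0, -0.22, 0], "rotation": [0, 0, 0.17]}, {"translation": [0, -0.34, 0], "rotation": [0, 0, 0.26]}, {"translation": [0, -0.46, 0], "rotation": [0, 0, 0.35]}, {"translation": [0, -0.58, 0], "rotation": [0, 0, 0.44]}, {"translation": [0, -0.7, 0], "rotation": [0, 0, 0.53]}, {"translation": [0, -0.81, 0], "rotation": [0, 0, 0.62]}, {"translation": [0, -0.91, 0], "rotation": [0, 0, 0.71]}, {"translation": [0, -0.97, 0], "rotation": [0, 0, 0.773]}, {"translation": [0, -1, 0], "rotation": [0, 0, 0.773]}]}}

```text
t: 7.75
eef_pos: [0.3916, 0.067, 0.1331]
ee_rot: [-3.141, 0.0, -1.013]
force: [-0.1, -1.3, 0.2]
width: 0.0876
gripper_force: 0.0
```

{"api": "apply_moves", "payload": {"steps": [{"translation": [0.03, -0.08, 0], "rotation": [0, 0, 0]}, {"translation": [0.09, -0.16, 0], "rotation": [0, 0, 0]}, {"translation": [0.14, -0.21, -0.05], "rotation": [0, 0, 0]}, {"translation": [0.16, -0.228, -0.14], "rotation": [0, 0, 0]}, {"translation": [0.16, -0.228, -0.24], "rotation": [0, 0, 0]}, {"translation": [0.16, -0.228, -0.33], "rotation": [0, 0, 0]}, {"translation": [0.16, -0.228, -0.4], "rotation": [0, 0, 0]}, {"translation": [0.16, -0.228, -0.44], "rotation": [0, 0, 0]}, {"translation": [0.16, -0.228, -0.46], "rotation": [0, 0, 0]}, {"translation": [0.16, -0.228, -0.466], "rotation": [0, 0, 0]}]}}

```text
t: 8.58
eef_pos: [0.4316, 0.0116, 0.0162]
ee_rot: [3.14, -0.0, -1.013]
force: [-8.7, -0.8, 20.1]
width: 0.0874
gripper_force: 10.3
```

{"api": "apply_moves", "payload": {"jaw": 1, "steps": [{"translation": [0, 0, 0], "rotation": [0, 0, 0]}, {"translation": [0, 0, 0], "rotation": [0, 0, 0]}, {"translation": [0, 0, 0], "rotation": [0, 0, 0]}, {"translation": [0, 0, 0], "rotation": [0, 0, 0]}, {"translation": [0, 0, 0], "rotation": [0, 0, 0]}, {"translation": [0, 0, 0], "rotation": [0, 0, 0]}, {"translation": [0, 0, 0], "rotation": [0, 0, 0]}, {"translation": [0, 0, 0], "rotation": [0, 0, 0]}, {"translation": [0, 0, 0], "rotation": [0, 0, 0]}, {"translation": [0, 0, 0], "rotation": [0, 0, 0]}]}}

```text
t: 9.42
eef_pos: [0.4321, 0.0117, 0.0163]
ee_rot: [-3.142, -0.0, -1.013]
force: [-0.2, 0.5, 0.0]
width: 0.0267
gripper_force: 0.2
```

{"api": "apply_moves", "payload": {"steps": [{"translation": [0, 0, 0], "rotation": [0, 0, 0]}, {"translation": [0, 0, 0], "rotation": [0, 0, 0]}, {"translation": [0, 0, 0], "rotation": [0, 0, 0]}, {"translation": [0, 0, 0], "rotation": [0, 0, 0]}, {"translation": [0, 0, 0.03], "rotation": [0, 0, 0]}, {"translation": [0, 0, 0.1], "rotation": [0, 0, 0]}, {"translation": [-0.03, 0, 0.18], "rotation": [0, 0, 0]}, {"translation": [-0.06, 0, 0.26], "rotation": [0, 0, 0]}, {"translation": [-0.08, 0, 0.34], "rotation": [0, 0, 0]}, {"translation": [-0.08, 0, 0.4], "rotation": [0, 0, 0]}]}}

```text
t: 10.25
eef_pos: [0.4112, 0.0115, 0.1183]
ee_rot: [-3.141, 0.0, -1.013]
force: [0.7, 0.3, -0.6]
width: 0.0117
gripper_force: 12.0
```

```bash
python3 - <<'E'
from h import *
s=get_state();print(s['t'],s['eef_pos'],np.degrees(s['ee_rot']),s['width'],s['gripper_force'])
cam=camera_model('wrist');im=grab_frame('wrist');t=grab_frame('top');print(cam)
cv2.imwrite('pics/t3.png',t);cv2.imwrite('pics/w3f.png',im)
cv2.imwrite('pics/w3.png',np.hstack([cv2.resize(im,(400,250)),cv2.resize(t[150:350,140:460],(400,250))]))
E
```

```text
10.25 [0.41122194 0.01151428 0.11827812] [-1.79941088e+02  1.14732703e-03 -5.80204427e+01] 0.011696038444848431 12.000113725662231
{'fx': 349.4301922484907, 'fy': 349.4301922484907, 'cx': 316.4581759865563, 'cy': 199.32549078059756, 'xyz': array([ 0.44888519, -0.05001615,  0.27593062]), 'rotation': array([ 2.86744189e+00, -1.66366519e-04, -2.58317462e+00])}
```

View pics/w3.png

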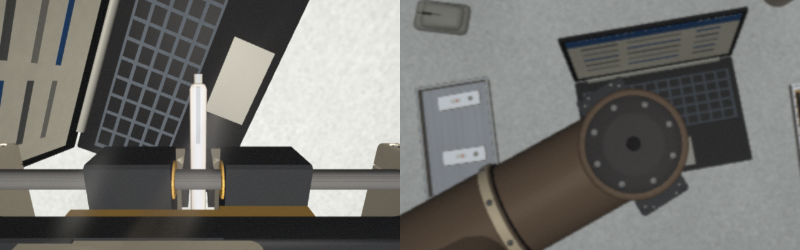

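The pen is held near its middle (wrist view), and the cassette lies flat in the steel tray at about (463,155) px of the composite. Now I carry the pen to its tray.

{"api": "apply_moves", "payload": {"steps": [{"translation": [0, -0.08, 0], "rotation": [0, 0, 0.1]}, {"translation": [0, -0.18, 0], "rotation": [0, 0, 0.2]}, {"translation": [0, -0.28, 0], "rotation": [0, 0, 0.31]}, {"translation": [0, -0.38, 0], "rotation": [0, 0, 0.42]}, {"translation": [0, -0.48, 0], "rotation": [0, 0, 0.53]}, {"translation": [0, -0.58, 0], "rotation": [0, 0, 0.64]}, {"translation": [0, -0.68, 0], "rotation": [0, 0, 0.75]}, {"translation": [0, -0.77, 0], "rotation": [0, 0, 0.86]}, {"translation": [0, -0.85, 0], "rotation": [0, 0, 0.95]}, {"translation": [0, -0.9, 0], "rotation": [0, 0, 1]}]}}

```text
t: 11.18
eef_pos: [0.4114, -0.2149, 0.1159]
ee_rot: [3.141, 0.001, -0.488]
force: [-0.2, 0.4, 0.3]
width: 0.0117
gripper_force: 12.0
```

{"api": "apply_moves", "payload": {"steps": [{"translation": [0, -0.06, 0], "rotation": [0, 0, 0.1]}, {"translation": [0.01, -0.13, 0], "rotation": [0, 0, 0.2]}, {"translation": [0.02, -0.2, 0], "rotation": [0, 0, 0.31]}, {"translation": [0.03, -0.27, 0], "rotation": [0, 0, 0.42]}, {"translation": [0.04, -0.34, 0], "rotation": [0, 0, 0.53]}, {"translation": [0.05, -0.41, 0], "rotation": [0, 0, 0.64]}, {"translation": [0.06, -0.48, 0], "rotation": [0, 0, 0.75]}, {"translation": [0.07, -0.54, 0], "rotation": [0, 0, 0.86]}, {"translation": [0.08, -0.58, 0], "rotation": [0, 0, 0.95]}, {"translation": [0.08, -0.6, 0], "rotation": [0, 0, 1]}]}}

```text
t: 12.02
eef_pos: [0.4319, -0.3644, 0.1156]
ee_rot: [-3.141, 0.001, 0.036]
force: [-0.0, 0.0, 0.0]
width: 0.0119
gripper_force: 12.0
```

```bash
python3 - <<'E'
from h import *
s=get_state();print(s['t'],s['eef_pos'],np.degrees(s['ee_rot']),s['width'],s['gripper_force'])
cam=camera_model('wrist');im=grab_frame('wrist');t=grab_frame('top')
np.save('cam4',np.r_[[cam[k] for k in('fx','fy','cx','cy')],cam['xyz'],cam['rotation']])
cv2.imwrite('pics/w4.png',im)
E
```

```text
12.0167 [ 0.4318652  -0.36443894  0.11556964] [-1.79976538e+02  6.86093843e-02  2.07310447e+00] 0.0118713818191271 12.000141441822052
```

View pics/w4.png

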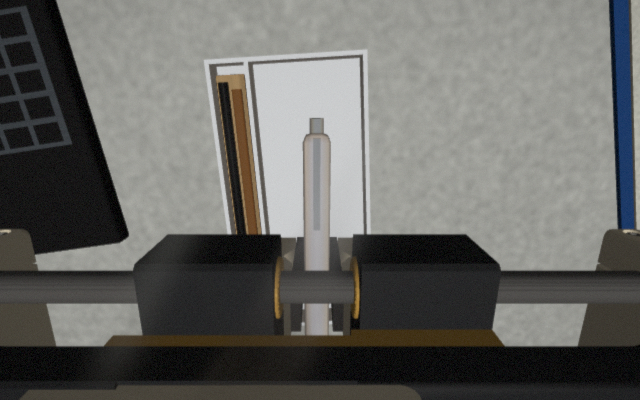

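The pen is held straight over the tray. The open part lies between the divider (249,62)-(268,235) and the right wall (366,52)-(369,235).

```bash
python3 - <<'E'
from h import *
a=np.load('cam4.npy');cam=dict(fx=a[0],fy=a[1],cx=a[2],cy=a[3],xyz=a[4:7],rotation=a[7:10])
for p in((249,62),(366,52),(268,235),(369,235)): print(np.round(ray(cam,p,.022)[:2]*1000))
print('pen end',ray(cam,(317,119),.1216)*1000)
E
```

```text
[ 527. -315.]
[ 536. -393.]
[ 403. -328.]
[ 406. -406.]
pen end [ 496.4489385  -362.06769429  121.6       ]
```

{"api": "apply_moves", "payload": {"steps": [{"translation": [0, 0, -0.05], "rotation": [0, 0, 0.05]}, {"translation": [0, 0, -0.13], "rotation": [0, 0, 0.115]}, {"translation": [0, 0, -0.21], "rotation": [0, 0, 0.115]}, {"translation": [0, 0, -0.28], "rotation": [0, 0, 0.115]}, {"translation": [0, 0, -0.34], "rotation": [0, 0, 0.115]}, {"translation": [0, 0, -0.39], "rotation": [0, 0, 0.115]}, {"translation": [0, 0, -0.42], "rotation": [0, 0, 0.115]}, {"translation": [0, 0, -0.435], "rotation": [0, 0, 0.115]}, {"translation": [0, 0, -0.44], "rotation": [0, 0, 0.115]}, {"translation": [0, 0, -0.44], "rotation": [0, 0, 0.115]}]}}

```text
t: 12.95
eef_pos: [0.4322, -0.3632, 0.0065]
ee_rot: [3.141, -0.0, 0.095]
force: [-0.1, -0.6, -0.1]
width: 0.0117
gripper_force: 12.0
```

{"api": "apply_moves", "payload": {"jaw": 0.5, "steps": [{"translation": [0, 0, 0], "rotation": [0, 0, 0]}, {"translation": [0, 0, 0], "rotation": [0, 0, 0]}, {"translation": [0, 0, 0], "rotation": [0, 0, 0]}, {"translation": [0, 0, 0], "rotation": [0, 0, 0]}, {"translation": [0, 0, 0], "rotation": [0, 0, 0]}, {"translation": [0, 0, 0.05], "rotation": [0, 0, 0]}, {"translation": [0, 0, 0.15], "rotation": [0, 0, 0]}, {"translation": [0, 0, 0.3], "rotation": [0, 0, 0]}, {"translation": [0, 0, 0.45], "rotation": [0, 0, 0]}, {"translation": [0, 0, 0.6], "rotation": [0, 0, 0]}]}}

```text
t: 13.78
eef_pos: [0.4315, -0.3631, 0.1579]
ee_rot: [-3.141, 0.001, 0.095]
force: [1.6, 0.3, 0.0]
width: 0.022
gripper_force: 0.0
```

{"api": "apply_moves", "payload": {"jaw": 1, "steps": [{"translation": [0, 0, 0.15], "rotation": [0, 0, 0]}, {"translation": [0, 0, 0.29], "rotation": [0, 0, 0]}, {"translation": [0.06, 0.04, 0.43], "rotation": [0, 0, 0.02]}, {"translation": [0.17, 0.11, 0.54], "rotation": [0, 0, 0.04]}, {"translation": [0.29, 0.2, 0.58], "rotation": [0, 0, 0.06]}, {"translation": [0.42, 0.29, 0.58], "rotation": [0, 0, 0.08]}, {"translation": [0.55, 0.38, 0.58], "rotation": [0, 0, 0.1]}, {"translation": [0.67, 0.46, 0.58], "rotation": [0, 0, 0.11]}, {"translation": [0.78, 0.54, 0.58], "rotation": [0, 0, 0.11]}, {"translation": [0.85, 0.6, 0.58], "rotation": [0, 0, 0.11]}]}}

```text
t: 14.62
eef_pos: [0.6466, -0.2113, 0.3006]
ee_rot: [-3.141, 0.0, 0.153]
force: [0.1, -0.6, -0.1]
width: 0.0005
gripper_force: 0.0
```

```bash
python3 - <<'E'
from h import *
s=get_state();print(s['t'],s['eef_pos'],np.degrees(s['ee_rot']),s['width'])
t=grab_frame('top');cv2.imwrite('pics/t5.png',cv2.resize(t[130:330,140:540],(800,400)))
E
```

```text
14.6167 [ 0.64657896 -0.21130769  0.3005584 ] [-1.79980187e+02  2.80966093e-02  8.78792972e+00] 0.0004896854275881006
```

View pics/t5.png

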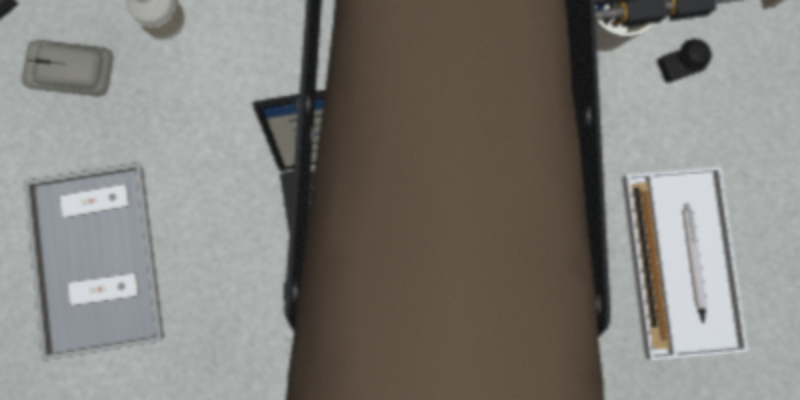

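Both items lie flat in their trays: the pen at (694,262) px and the cassette at (103,289) px of the crop. Next I go behind the lid.

{"api": "apply_moves", "payload": {"steps": [{"translation": [0, 0.13, 0], "rotation": [0, 0, 0]}, {"translation": [0, 0.27, 0], "rotation": [0, 0, 0]}, {"translation": [0, 0.41, 0], "rotation": [0, 0, 0]}, {"translation": [0, 0.54, 0], "rotation": [0, 0, 0]}, {"translation": [0, 0.66, 0], "rotation": [0, 0, 0]}, {"translation": [0, 0.74, -0.08], "rotation": [0, 0, 0]}, {"translation": [0, 0.77, -0.2], "rotation": [0, 0, 0]}, {"translation": [0, 0.77, -0.33], "rotation": [0, 0, 0]}, {"translation": [0, 0.77, -0.44], "rotation": [0, 0, 0]}, {"translation": [0, 0.77, -0.5], "rotation": [0, 0, 0]}]}}

```text
t: 15.5
eef_pos: [0.6425, -0.0205, 0.1726]
ee_rot: [-3.141, 0.004, 0.152]
force: [-0.3, 0.2, -0.2]
width: 0.0004
gripper_force: 0.0
```

```bash
python3 - <<'E'
from h import *
s=get_state();p=s['eef_pos'];print(s['t'],p,s['force'])
H=np.array([.555,-.032,.0175]);d=np.array([.988,.155])
for th in range(95,-6,-5):
    a=np.radians(th);r=.157
    sx=-r*np.cos(a)+.008*np.sin(a)+.0095; z=H[2]+r*np.sin(a)+.008*np.cos(a)
    q=np.r_[H[:2]+d*sx,z]; print(th,np.round(q*1000),np.round((q-p)/.25,3))
E
```

```text
15.5 [ 0.64249414 -0.0205221   0.17263455] [-0.26259252  0.15535652 -0.17693832]
95 [586. -27. 173.] [-0.227 -0.027  0.002]
90 [572. -29. 174.] [-0.281 -0.035  0.007]
85 [559. -31. 175.] [-0.335 -0.044  0.008]
80 [545. -34. 174.] [-0.389 -0.052  0.003]
75 [532. -36. 171.] [-0.442 -0.06  -0.006]
70 [519. -38. 168.] [-0.495 -0.069 -0.019]
65 [506. -40. 163.] [-0.546 -0.077 -0.038]
60 [494. -42. 157.] [-0.595 -0.084 -0.061]
55 [482. -43. 151.] [-0.642 -0.092 -0.088]
50 [471. -45. 143.] [-0.687 -0.099 -0.119]
45 [460. -47. 134.] [-0.729 -0.105 -0.154]
40 [451. -48. 125.] [-0.767 -0.111 -0.192]
35 [442. -50. 114.] [-0.803 -0.117 -0.234]
30 [434. -51. 103.] [-0.834 -0.122 -0.279]
25 [427. -52.  91.] [-0.861 -0.126 -0.326]
20 [421. -53.  79.] [-0.885 -0.13  -0.376]
15 [417. -54.  66.] [-0.904 -0.133 -0.427]
10 [413. -54.  53.] [-0.918 -0.135 -0.48 ]
5 [411. -55.  39.] [-0.928 -0.137 -0.534]
0 [409. -55.  26.] [-0.933 -0.137 -0.589]
-5 [409. -55.  12.] [-0.933 -0.137 -0.643]
```

{"api": "apply_moves", "payload": {"steps": [{"translation": [-0.06, -0.01, 0], "rotation": [0, 0, 0]}, {"translation": [-0.12, -0.015, 0], "rotation": [0, 0, 0]}, {"translation": [-0.17, -0.02, 0], "rotation": [0, 0, 0]}, {"translation": [-0.227, -0.027, 0], "rotation": [0, 0, 0]}, {"translation": [-0.28, -0.035, 0.005], "rotation": [0, 0, 0]}, {"translation": [-0.335, -0.044, 0.005], "rotation": [0, 0, 0]}, {"translation": [-0.39, -0.052, 0.003], "rotation": [0, 0, 0]}, {"translation": [-0.44, -0.06, -0.006], "rotation": [0, 0, 0]}, {"translation": [-0.495, -0.069, -0.019], "rotation": [0, 0, 0]}, {"translation": [-0.545, -0.077, -0.038], "rotation": [0, 0, 0]}]}}

```text
t: 16.33
eef_pos: [0.5089, -0.0403, 0.1679]
ee_rot: [3.141, -0.003, 0.153]
force: [1.9, -1.2, 3.1]
width: 0.0006
gripper_force: 1.4
```

```bash
python3 - <<'E'
from h import *
s=get_state();print(s['t'],s['eef_pos'],s['force'])
t=grab_frame('scene');cv2.imwrite('pics/s6.png',cv2.resize(t[90:290,200:460],(780,600)))
E
```

```text
16.3333 [ 0.50889855 -0.04031629  0.16786876] [ 1.92505193 -1.20652789  3.06702232]
```

View pics/s6.png

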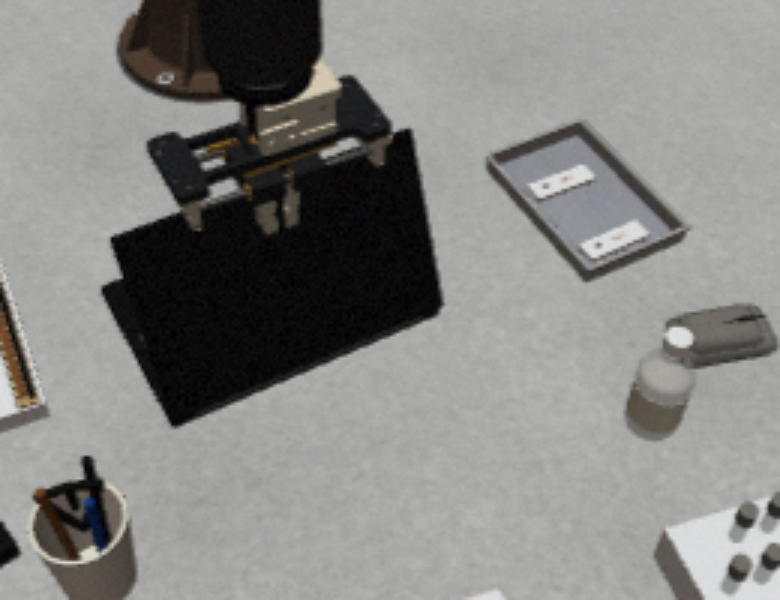

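The scene view shows the finger tips at about (278,215) px, on the lid's back; the lid leans towards the robot and the bystanders are untouched. I continue the arc.

{"api": "apply_moves", "payload": {"steps": [{"translation": [-0.049, -0.007, -0.023], "rotation": [0, 0, 0]}, {"translation": [-0.096, -0.015, -0.05], "rotation": [0, 0, 0]}, {"translation": [-0.14, -0.022, -0.081], "rotation": [0, 0, 0]}, {"translation": [-0.183, -0.028, -0.116], "rotation": [0, 0, 0]}, {"translation": [-0.22, -0.034, -0.154], "rotation": [0, 0, 0]}, {"translation": [-0.257, -0.04, -0.196], "rotation": [0, 0, 0]}, {"translation": [-0.288, -0.045, -0.241], "rotation": [0, 0, 0]}, {"translation": [-0.315, -0.049, -0.288], "rotation": [0, 0, 0]}, {"translation": [-0.339, -0.053, -0.338], "rotation": [0, 0, 0]}, {"translation": [-0.358, -0.056, -0.389], "rotation": [0, 0, 0]}]}}

```text
t: 17.22
eef_pos: [0.4187, -0.0542, 0.0695]
ee_rot: [3.142, -0.001, 0.152]
force: [-0.3, -0.3, 2.5]
width: 0.0003
gripper_force: 0.9
```

{"api": "apply_moves", "payload": {"steps": [{"translation": [-0.007, -0.001, -0.026], "rotation": [0, 0, 0]}, {"translation": [-0.014, -0.002, -0.053], "rotation": [0, 0, 0]}, {"translation": [-0.02, -0.003, -0.08], "rotation": [0, 0, 0]}, {"translation": [-0.024, -0.004, -0.107], "rotation": [0, 0, 0]}, {"translation": [-0.026, -0.004, -0.13], "rotation": [0, 0, 0]}, {"translation": [-0.028, -0.004, -0.145], "rotation": [0, 0, 0]}, {"translation": [-0.028, -0.004, -0.155], "rotation": [0, 0, 0]}, {"translation": [-0.028, -0.004, -0.16], "rotation": [0, 0, 0]}, {"translation": [-0.028, -0.004, -0.163], "rotation": [0, 0, 0]}, {"translation": [-0.028, -0.004, -0.163], "rotation": [0, 0, 0]}]}}

```text
t: 18.05
eef_pos: [0.4119, -0.055, 0.0288]
ee_rot: [-3.142, -0.0, 0.152]
force: [-0.2, -0.2, -0.1]
width: 0.0006
gripper_force: 0.0
```

{"api": "apply_moves", "payload": {"steps": [{"translation": [0, 0, -0.004], "rotation": [0, 0, 0]}, {"translation": [0, 0, -0.008], "rotation": [0, 0, 0]}, {"translation": [0, 0, -0.012], "rotation": [0, 0, 0]}, {"translation": [0, 0, -0.015], "rotation": [0, 0, 0]}, {"translation": [0, 0, -0.017], "rotation": [0, 0, 0]}, {"translation": [0, 0, -0.018], "rotation": [0, 0, 0]}, {"translation": [0, 0, -0.019], "rotation": [0, 0, 0]}, {"translation": [0, 0, -0.02], "rotation": [0, 0, 0]}, {"translation": [0, 0, -0.02], "rotation": [0, 0, 0]}, {"translation": [0, 0, -0.02], "rotation": [0, 0, 0]}]}}

```text
t: 18.88
eef_pos: [0.4121, -0.055, 0.0254]
ee_rot: [3.141, -0.001, 0.153]
force: [-10.3, 3.2, 32.4]
width: 0.0003
gripper_force: 16.1
```

{"api": "apply_moves", "payload": {"steps": [{"translation": [0, 0, 0.01], "rotation": [0, 0, 0]}, {"translation": [0, 0, 0.03], "rotation": [0, 0, 0]}, {"translation": [0, 0, 0.07], "rotation": [0, 0, 0]}, {"translation": [0, 0, 0.15], "rotation": [0, 0, 0]}, {"translation": [0, 0, 0.27], "rotation": [0, 0, 0]}, {"translation": [0, 0, 0.4], "rotation": [0, 0, 0]}, {"translation": [0, 0, 0.52], "rotation": [0, 0, 0]}, {"translation": [0, 0, 0.62], "rotation": [0, 0, 0]}, {"translation": [0, 0, 0.68], "rotation": [0, 0, 0]}, {"translation": [0, 0, 0.7], "rotation": [0, 0, 0]}]}}

```text
t: 19.72
eef_pos: [0.4131, -0.0548, 0.2017]
ee_rot: [-3.141, -0.005, 0.153]
force: [-0.4, 0.1, -0.0]
width: 0.0001
gripper_force: 0.0
```

```bash
python3 - <<'E'
from h import *
s=get_state();print(s['t'],s['eef_pos'],s['force'])
t=grab_frame('scene');cv2.imwrite('pics/s7.png',cv2.resize(t[90:290,150:470],(800,500)))
E
```

```text
19.7167 [ 0.41314057 -0.05480773  0.20173548] [-0.39936107  0.0867722  -0.02927764]
```

View pics/s7.png

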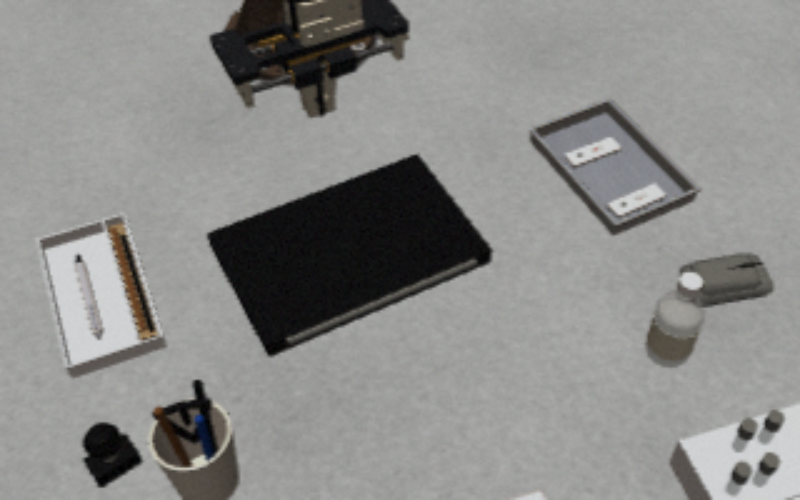

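The picture shows the lid flat shut around (350,250) px, the pen in its tray at (88,297), the cassette in the steel tray at (592,152), and the arm clear.

```bash
python3 -c "
from station import *
print(job_done())"
```

```text
the job is handed in; nothing more can be done
None
```

The pen lies in the open part of the pen tray, the cassette lies in the steel test tray, the lid was then shut gently onto its stop, and the job is handed in; no verdict came back, but the last picture showed everything in place and the bystanders not visibly moved.

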